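Load the transponder probe and slide the carrier board out to the reader's pointer

ROBOT

A 6-joint arm with a two-finger parallel gripper is mounted at the origin on the work surface. World frame = base frame: x ahead of the robot, y to its left, z up, the work surface at z = 0. Lengths are in m, angles in degrees, forces in N, time in s.
With the tool pointing down it reaches from about 0.225 to 0.875 m from the base axis. Payload 3.4 kg.
Tool frame: the origin (TCP) lies midway between the tips of the shut fingers; the grasp point (between the pads) lies r.grip_depth behind it (r.grip_depth is the distance from the TCP to the grasp point, in m); z points along the fingers, y is the line along which they close (so a half turn about z gives the same grasp; the last joint's range is limited). The gripper opens to 85 mm and grips with 20 to 120 N. Pads are 22 mm wide; open, the fingers measure 114 mm over their backs; the gripper's body (76 mm by 85 mm) begins 54 mm behind the grasp point. The pads swing forward as they close: fully open they stand 13 mm farther back than shut.
Start: joints at [58.614, 15.808, 86.224, -0, 77.962, -6.933], TCP at [0.238, 0.523, 0.231] pointing down, gripper open.
Joint ranges: [-165.64, 165.64], [-43.16, 119.46], [12.63, 154.43], [-67.54, 247.53], [6.08, 155.33], [-154.97, 154.97]. Speed limits (degrees/s): [147.25, 147.25, 180, 180, 180, 180].

INTERFACE

Orientations are given as [roll, pitch, yaw] about the fixed x, y, z axes, in that order (R = Rz(yaw) Ry(pitch) Rx(roll)).
In Python, from station import r, vision gives the robot as it stands.
- The arm moves only by the shell command python3 -m handwheel 'ROWS' [FORCE]. ROWS is a JSON object of lists of equal length, an entry for each row: "claw": the closure, from 0 (fully open) to 1 (shut); "xyz": the shift along the world's x, y, z each as a share of 0.1 m, from -1 to 1, a list of three; "angular": the turn, a rotation vector about the world's x, y, z each as a share of 180 degrees, from -1 to 1, a list of three. A call has exactly 10 rows; each row is the pose to reach, as a shift and turn from the pose commanded when the call began, turning the shorter way round; what a row does not reach only later rows make up. A row lasts 1/10 s, in which the tool goes at most 50 mm and 8.59 degrees, less where a joint would pass 70% of its speed; a pose out of reach is approached as far as the arm can. A call with a number of a shift or a turn outside -1 to 1 is refused whole. A call with a gripper value outside its range is refused whole. The fingers move at their own pace and stop on an object; FORCE is the grip in N (left out, the last holds). Time passes only in rows, so rows that repeat a pose let the fingers close, or fill a call up. It gives the time, the measured TCP pose, the force, the opening and the grip force at its end, in the units of the state.
- r.read_state(): the state, without advancing time (a new reading comes with each control period).
- vision.get_image(name): name is "scene" or "top"; returns a dict with "frame" (480x640x3 uint8, blue, green, red), "z_map" (480x640 float32, m along the optical axis (not along the pixel's ray), 0 where there is no reading), "fx", "fy", "cx", "cy" (pixels), "pose" (4x4, takes a point from camera to world coordinates). Camera axes: x right, y up, looking along -z (the intrinsics and any distortion apply to the point x, -y, -z); pixel columns grow to the right and rows downward; lengths in m; the calibration is good to about 2 mm. A picture is of the moment at which its call begins.
- r.job_done(): hands the job in; it is judged then, once.
Trained networks look in the newest picture that a camera, given by its name, has taken for a name from the list of things; names that differ only in an ending like _2 or _b are one class to them, and where a whole thing is asked for, a point or a joint stands for the part that bears it (a point fixed in the world has none). Each returns a list of dicts, best first, with "score" (0 to 1); they miss things now and then, are a little off and sometimes report something else, mostly with a low value. They report only what shows in the picture. A call takes as long as a camera call. They do not tell look-alikes from the thing itself.
- vision.spot_in(camera, target): "extent" ([centre column, centre row, width, height] in pixels, round what is visible of it).
- vision.spot_point(camera, target): "uv" ([column, row] in pixels: a listed point, or the origin of a listed thing).
The state is a dict: "clock": time; "q": joint angles; "qd": joint speeds; "tau": joint torques, N m; "tool_pos": TCP position; "ee_rot": TCP orientation; "contact_force": force on the tool from outside, world axes, zero at the start; "moment": the same for the moment, N m; "width": finger opening in m; "gripper_force": force on a finger pad.
Only numpy, scipy, OpenCV 4.12 (cv2) and the standard library are available. Lean on these libraries where they do the work, as an engineer would, in place of code of your own. Each camera call takes 0.05 s, during which the arm holds its last target. There are 200 camera calls.

TASK

Push the yellow probe rod all the way down into the green vial on the aluminium carrier board while the board still lies well back on the blue pod. Then slide the board straight out along the pod's flat top, without lifting it off or letting it tip, until its red-lined front edge is level with the red pointer of the reader. The board is nose-heavy and would tip there, so finish while still holding it: flat on the pod, clear of the reader, rod in the vial; leave the coin cell box, key ring and opener wedge alone.

Things in the scene. Friction and masses are not known exactly. Their poses are not given: they have to be found in the camera images.
- pod: Dark blue plastic programming pod, fixed, a box 120 (x) x 240 (y) x 60 mm high with a flat bare top on which the board lies. Origin: centre of its underside on the counter. Its own +y is the outward direction in which the board slides; the edge the board passes over is at y = +120 mm.
- grip (a point): Centre of the orange upright grip tab at the board's tail: 40 (board x) x 14 (board y) x 45 mm high, standing on the board's top face; this centre is 30.5 mm above the board's underside. Its middle is 210 mm behind the nose edge, 30 mm ahead of the tail edge. Axes are the board's: y to the nose, z up. Tab, vial and board are one rigid piece.
- board: Loose aluminium board, 80 (x) x 240 (y) x 8 mm, about 0.5 kg, nose-heavy: it tips off the pod by itself if let go at the pointer. Origin: centre of its underside; +y to the nose. On it: steel bar 70 x 22 x 12 mm at the nose, green vial 40 mm behind the nose edge, orange tab near the tail. Starts flat on the pod, nose 0 to 25 mm past the edge, up to 5 mm off centre, turned up to 0.05 rad.
- nose (a point): Middle of the board's front (nose) edge, half-way up its 8 mm thickness; a red line is painted along this edge. Board axes.
- vial_mouth (a point): Centre of the mouth of the green vial on the board: round tube standing 45 mm above the board's top face, 21 mm outside and 13 mm inside diameter, flared to 19 mm inside at the mouth. Inner floor 40 mm below the mouth. Board axes.
- vial_floor (a point): Centre of the vial's inner floor, 40 mm straight below its mouth, 5 mm above the board's top face. Board axes.
- mark (a point): Tip of the reader's red pointer: a bar 6 mm thick along the slide, 8 mm high, 36 mm long, at the height of the board's top (68 mm above the counter), on a steel post at the +x side of the board's path, 62 mm from the pod's centre line. Axes as the pod's. The nose edge must come level with it along the pod's y, 130 to 170 mm past the pod's edge.
- reader: Grey plastic reader fixed to the counter beyond the pod's outer edge: a flat pad 110 (x) x 100 (y) x 18 mm high with a copper coil ring on top, over which the board's nose hangs freely, and the pointer post at its +x side. Origin on the counter, on the pod's centre line, level with the pointer along y. Axes as the pod's.
- rod_center (a point): Centre, half-way up, of the loose yellow probe rod, 10 mm diameter, 100 mm long, 25 g, bottom edge chamfered. It starts upright in the holder with its lower 32 mm in the hole and its top 108 mm above the counter. z along the rod, upward.
- rod_foot (a point): Centre of the rod's bottom end.
- holder: Fixed grey block 50 x 50 x 40 mm high, with one hole 11.5 mm wide and 32 mm deep in its top centre, where the rod starts. Origin: centre of its underside.
- coin_box: Loose steel coin cell box 60 x 45 x 25 mm, a bystander. Origin: centre of its underside.
- key_ring: Loose bronze key ring, 44 mm across, 5 mm thick, lying flat, a bystander. Origin: centre of its underside.
- wedge: Loose white plastic fob opener wedge, about 75 x 22 x 9 mm, lying flat, a bystander. Origin: underside, near its middle.
There are look-alikes about, which are no part of the job. What is shaped like the reader but pink or turquoise is not meant.

How it is judged:
By the outcome, as a careful person would: the job done as asked, in the order asked, and still so for the second after the job is handed in, while the arm keeps its last pose, push and grip.
It also fails if it takes over 58 s, if anything falls off the work surface, if the arm or the gripper's body presses on something with over 40 N, if the wrist force passes 120 N, or if a joint passes its speed limit or range.

## Working session

There is one attempt and no reset: what is moved stays moved. The work goes in short steps, Python scripts to look and compute and a shell command to move; the robot and the scene stay as the last step left them, time stands still between calls to the robot, and variables do not carry over. Pictures are saved under pics/ and viewed, at most 10 in all, crops included, and the job is handed in when it is done.

```bash
mkdir -p pics; ls
cat > h.py <<'E'
import numpy as np,cv2
from station import r,vision
def px(im,u,v,d=None,w=2):
    if d is None:
        p=im["z_map"][int(v)-w:int(v)+w+1,int(u)-w:int(u)+w+1];p=p[p>0]
        d=np.median(p) if len(p) else 0
    c=np.array([(u-im["cx"])/im["fx"]*d,-(v-im["cy"])/im["fy"]*d,-d,1])
    return (im["pose"]@c)[:3]
def atz(im,u,v,z):
    o=im["pose"][:3,3];d=px(im,u,v,1.0)-o
    return o+d*(z-o[2])/d[2]
def proj(im,p):
    c=np.linalg.inv(im["pose"])@np.append(p,1);return np.array([im["cx"]+im["fx"]*c[0]/-c[2],im["cy"]-im["fy"]*c[1]/-c[2]])
E
python3 - <<'E'
from h import *
np.set_printoptions(precision=4,suppress=True)
print(r.read_state(),r.grip_depth)
for c in("scene","top"):
    im=vision.get_image(c);cv2.imwrite(f"pics/{c}0.png",im["frame"]);print(c,im["fx"],im["cx"],im["cy"],im.keys());print(im["pose"])
    for t,z in dict(pod=0,grip=.0905,board=.06,nose=.064,vial_mouth=.113,mark=.068,reader=0,rod_center=.058,holder=0,coin_box=0,key_ring=0,wedge=0).items():
        for d in vision.spot_point(c,t)[:3]:
            if d["score"]>.2: print(t,round(d["score"],2),np.round(d["uv"],1),"atz",atz(im,*d["uv"],z),"depth",px(im,*d["uv"]))
E
```

```text
pics
{'clock': 0.0, 'q': array([58.6131, 15.8475, 86.2955,  0.0001, 77.9608, -6.9314]), 'qd': array([ 0.0623, -0.1038, -0.0702,  0.0052,  0.1378,  0.0197]), 'tau': array([  0.0006, -41.6762, -24.5802,  -0.0005,   0.0109,   0.    ]), 'tool_pos': array([0.2378, 0.523 , 0.2304]), 'ee_rot': array([-179.8971,   -0.0126,  155.5445]), 'contact_force': array([-0.522 ,  0.1517, -1.2264]), 'moment': array([ 0.0113, -0.0741,  0.0332]), 'gripper_force': 0.0, 'width': 0.0855673513653059} 0.0187
scene 552.0189309968794 320.4603166473626 243.64417396797083 dict_keys(['frame', 'z_map', 'fx', 'fy', 'cx', 'cy', 'pose'])
[[-0.6279 -0.4059  0.664   1.3048]
 [ 0.778  -0.3505  0.5214  0.6292]
 [ 0.0211  0.844   0.5359  0.7503]
 [ 0.      0.      0.      1.    ]]
pod 0.68 [258.1 274.9] atz [ 0.5749 -0.1255  0.    ] depth [ 0.6306 -0.0679  0.0572]
pod 0.29 [459.3 375.8] atz [0.5626 0.3815 0.    ] depth [ 0.5594  0.3805 -0.0032]
grip 0.93 [243.6 227.8] atz [ 0.5506 -0.1911  0.0905] depth [ 0.5598 -0.1811  0.0985]
board 0.81 [266.2 258.6] atz [ 0.577 -0.095  0.06 ] depth [ 0.583  -0.0891  0.0657]
nose 0.86 [2
[... 2267 characters left out ...]
69 0.0183]
reader 0.91 [405.  315.1] atz [ 0.2935 -0.1935  0.    ] depth [ 0.2949 -0.191   0.0158]
reader 0.82 [296.  192.6] atz [0.6318 0.1232 0.    ] depth [0.6286 0.1215 0.0193]
reader 0.55 [410.8 221.8] atz [ 0.5564 -0.2058  0.    ] depth [ 0.5443 -0.187   0.1125]
rod_center 0.46 [461.5 239.9] atz [ 0.5046 -0.3333  0.058 ] depth [ 0.5059 -0.3385  0.0391]
holder 0.86 [459.4 240.4] atz [ 0.5071 -0.3434  0.    ] depth [ 0.5044 -0.3328  0.039 ]
coin_box 0.96 [218.7 241.1] atz [0.4868 0.3392 0.    ] depth [0.4854 0.3325 0.0271]
key_ring 0.65 [206.1 213. ] atz [0.5664 0.379  0.    ] depth [ 0.5666  0.3794 -0.0016]
wedge 0.64 [208.5 163. ] atz [0.7117 0.3787 0.    ] depth [0.7096 0.3762 0.0089]
```

View pics/scene0.png

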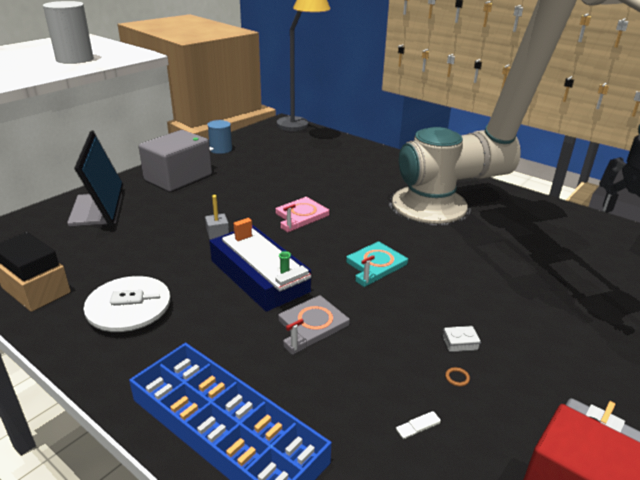

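View pics/top0.png

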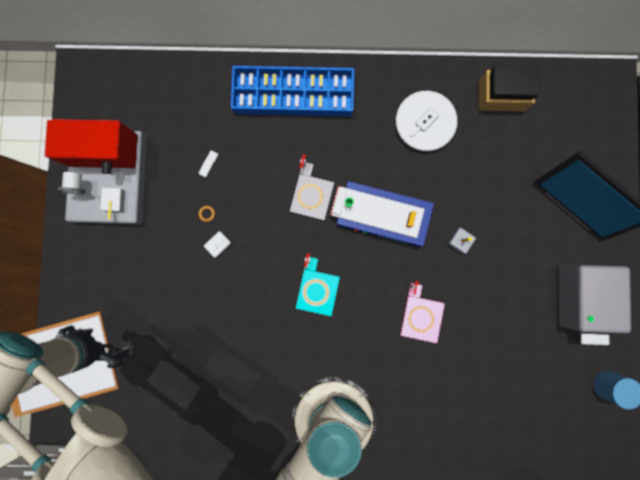

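Run:
```python
from h import *
np.set_printoptions(precision=4,suppress=True)
out=[]
for c,roi in(("top",(285,150,475,255)),("scene",(195,190,345,350))):
    im=vision.get_image(c);f=im["frame"];hsv=cv2.cvtColor(f,cv2.COLOR_BGR2HSV)
    V,U=np.mgrid[0:480,0:640];d=im["z_map"].astype(float)
    P=np.stack([(U-im["cx"])/im["fx"]*d,-(V-im["cy"])/im["fy"]*d,-d],-1)@im["pose"][:3,:3].T+im["pose"][:3,3]
    ok=(U>roi[0])&(U<roi[2])&(V>roi[1])&(V<roi[3])&(d>0)
    H,S,W=hsv[...,0].astype(int),hsv[...,1],hsv[...,2]; Z=P[...,2]
    masks=dict(green=(H>45)&(H<85)&(S>120)&(W>40),orange=(H>5)&(H<20)&(S>150)&(Z>.07),yellow=(H>20)&(H<35)&(S>120),
      red=((H<4)|(H>175))&(S>140),blue=(H>110)&(H<130)&(S>120)&(Z>.045),white=(S<40)&(W>170)&(Z>.055)&(Z<.08),reader=(S<40)&(Z>.01)&(Z<.026)&(U<345 if c=="top" else V>295),
      holder=(S<60)&(Z>.03)&(Z<.05)&((U>445) if c=="top" else (U<232)))
    for n,m in masks.items():
        m=m&ok
        if m.sum()<3: print(c,n,m.sum());continue
        p=P[m];q=(p[:,:2]*1000).astype(np.float32)
        print(c,n,m.sum(),"uv",U[m].mean().round(1),V[m].mean().round(1),"mean",p.mean(0),"z",np.percentile(p[:,2],[5,95]),"rect",cv2.minAreaRect(q) if len(q)>4 else "")
    x0,y0,x1,y1=roi;k=cv2.resize(f[y0:y1,x0:x1],None,fx=3,fy=3,interpolation=cv2.INTER_CUBIC);out.append(k)
h=max(o.shape[0] for o in out)
a=np.zeros((h,sum(o.shape[1] for o in out),3),np.uint8);x=0
for o in out:a[:o.shape[0],x:x+o.shape[1]]=o;x+=o.shape[1]
a=cv2.resize(a,None,fx=min(800/a.shape[1],600/h),fy=min(800/a.shape[1],600/h));cv2.imwrite("pics/crop1.png",a)
```

```text
top green 59 uv 350.3 205.1 mean [ 0.5869 -0.0301  0.0883] z [0.0018 0.1146] rect ((558.609375, -44.96542739868164), (99.75701904296875, 20.682947158813477), 31.085567474365234)
top orange 6 uv 408.8 219.7 mean [ 0.5501 -0.1824  0.109 ] z [0.0944 0.117 ] rect ((549.7051391601562, -181.9011993408203), (28.97887420654297, 6.862631320953369), 3.75411319732666)
top yellow 80 uv 422.5 222.6 mean [ 0.5433 -0.2184  0.1082] z [0.0804 0.1154] rect ((536.3916015625, -264.22998046875), (167.22998046875, 35.435302734375), 77.39678192138672)
top red 49 uv 308.1 179.0 mean [0.663  0.0866 0.0433] z [-0.0033  0.0746] rect ((590.955810546875, 89.14241790771484), (268.3738708496094, 155.42343139648438), 35.45882797241211)
top blue 1211 uv 391.7 214.1 mean [ 0.5698 -0.1437  0.0592] z [0.0547 0.0634] rect ((572.8688354492188, -124.92160034179688), (240.14727783203125, 121.50050354003906), 76.508544921875)
top white 2329 uv 378.7 212.2 mean [ 0.5729 -0.1075  0.068 ] z [0.0631 0.0744] rect ((574.8926391601562, -104.95088958740234), (240.23500061035156, 81.81787872314453), 76.5137939453125)
top reader 1258
[... 1137 characters left out ...]
1 -0.1225  0.0568] z [0.0473 0.0608] rect ((574.188720703125, -122.39706420898438), (246.6820068359375, 125.02394104003906), 76.7199935913086)
scene white 1729 uv 263.6 257.1 mean [ 0.5841 -0.0973  0.068 ] z [0.0644 0.0785] rect ((594.5325317382812, -42.33613586425781), (373.6923828125, 118.36046600341797), 69.25225830078125)
scene reader 1556 uv 311.2 320.9 mean [0.635  0.0847 0.017 ] z [0.0129 0.0201] rect ((639.9432373046875, 74.83451843261719), (104.34777069091797, 148.38937377929688), 77.3763427734375)
scene holder 235 uv 216.1 221.0 mean [ 0.5117 -0.3344  0.0375] z [0.0315 0.0408] rect ((507.58660888671875, -339.5067443847656), (59.3724479675293, 50.361331939697266), 57.87326431274414)
```

View pics/crop1.png

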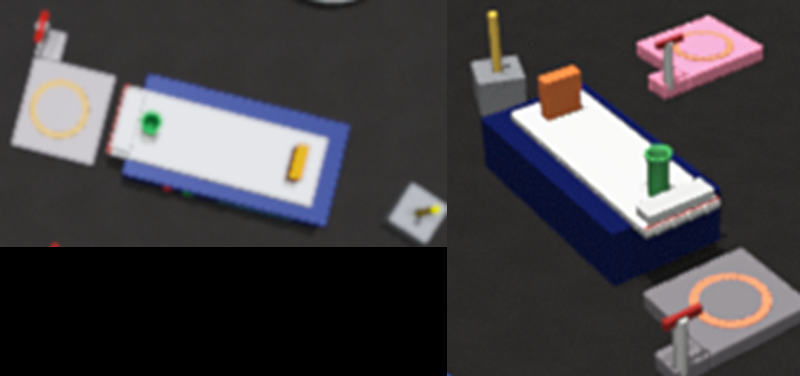

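Scene and crop show: the grey reader (scene 315,322; top 312,197) lies in line beyond the pod's outer edge, with its red pointer at top (302,168). Pink (scene 303,212) and turquoise (scene 377,260) are look-alikes, so not meant. The rod stands upright in the holder at top (461,240), green vial at top (349,203) and orange tab at top (411,220).

```bash
python3 -m handwheel '{"claw":[0,0,0,0,0,0,0,0,0,0],"xyz":[[0.04,-0.1,0],[0.08,-0.2,0],[0.1,-0.3,0],[0.13,-0.4,0],[0.16,-0.5,0],[0.2,-0.6,0],[0.22,-0.7,0],[0.26,-0.8,0],[0.29,-0.9,0],[0.32,-1,0]],"angular":[[0,0,0.02],[0,0,0.04],[0,0,0.061],[0,0,0.061],[0,0,0.061],[0,0,0.061],[0,0,0.061],[0,0,0.061],[0,0,0.061],[0,0,0.061]]}' 40
python3 -m handwheel '{"claw":[0,0,0,0,0,0,0,0,0,0],"xyz":[[0.04,-0.1,0],[0.08,-0.2,0],[0.1,-0.3,0],[0.13,-0.4,0],[0.16,-0.5,0],[0.2,-0.6,0],[0.22,-0.7,0],[0.26,-0.8,0],[0.29,-0.9,0],[0.32,-1,0]],"angular":[[0,0,0],[0,0,0],[0,0,0],[0,0,0],[0,0,0],[0,0,0],[0,0,0],[0,0,0],[0,0,0],[0,0,0]]}'
```

```text
clock: 2.4
tool_pos: [0.2703, 0.4226, 0.2314]
ee_rot: [180.0, 0.0, 166.5]
contact_force: [-0.5, 0.5, 0.2]
width: 0.0852
gripper_force: 0.0
clock: 3.4
tool_pos: [0.3023, 0.3226, 0.2313]
ee_rot: [180.0, 0.0, 166.5]
contact_force: [0.1, -0.2, -0.2]
width: 0.0855
gripper_force: 0.0
```

```bash
python3 -m handwheel '{"claw":[0,0,0,0,0,0,0,0,0,0],"xyz":[[0.04,-0.1,0],[0.08,-0.2,0],[0.1,-0.3,0],[0.13,-0.4,0],[0.16,-0.5,0],[0.2,-0.6,0],[0.22,-0.7,0],[0.26,-0.8,0],[0.29,-0.9,0],[0.32,-1,0]],"angular":[[0,0,0],[0,0,0],[0,0,0],[0,0,0],[0,0,0],[0,0,0],[0,0,0],[0,0,0],[0,0,0],[0,0,0]]}' >/dev/null
python3 -m handwheel '{"claw":[0,0,0,0,0,0,0,0,0,0],"xyz":[[0.04,-0.1,0],[0.08,-0.2,0],[0.1,-0.3,0],[0.13,-0.4,0],[0.16,-0.5,0],[0.2,-0.6,0],[0.22,-0.7,0],[0.26,-0.8,0],[0.29,-0.9,0],[0.32,-1,0]],"angular":[[0,0,0],[0,0,0],[0,0,0],[0,0,0],[0,0,0],[0,0,0],[0,0,0],[0,0,0],[0,0,0],[0,0,0]]}' >/dev/null
python3 -m handwheel '{"claw":[0,0,0,0,0,0,0,0,0,0],"xyz":[[0.04,-0.1,0],[0.08,-0.2,0],[0.1,-0.3,0],[0.13,-0.4,0],[0.16,-0.5,0],[0.2,-0.6,0],[0.22,-0.7,0],[0.26,-0.8,0],[0.29,-0.9,0],[0.32,-1,0]],"angular":[[0,0,0],[0,0,0],[0,0,0],[0,0,0],[0,0,0],[0,0,0],[0,0,0],[0,0,0],[0,0,0],[0,0,0]]}' >/dev/null
python3 -m handwheel '{"claw":[0,0,0,0,0,0,0,0,0,0],"xyz":[[0.04,-0.1,0],[0.08,-0.2,0],[0.1,-0.3,0],[0.13,-0.4,0],[0.16,-0.5,0],[0.2,-0.6,0],[0.22,-0.7,0],[0.26,-0.8,0],[0.29,-0.9,0],[0.32,-1,0]],"angular":[[0,0,0],[0,0,0],[0,0,0],[0,0,0],[0,0,0],[0,0,0],[0,0,0],[0,0,0],[0,0,0],[0,0,0]]}' >/dev/null
python3 -m handwheel '{"claw":[0,0,0,0,0,0,0,0,0,0],"xyz":[[0.04,-0.1,0],[0.08,-0.2,0],[0.1,-0.3,0],[0.13,-0.4,0],[0.16,-0.5,0],[0.2,-0.6,0],[0.22,-0.7,0],[0.26,-0.8,0],[0.29,-0.9,0],[0.32,-1,0]],"angular":[[0,0,0],[0,0,0],[0,0,0],[0,0,0],[0,0,0],[0,0,0],[0,0,0],[0,0,0],[0,0,0],[0,0,0]]}' >/dev/null
python3 -m handwheel '{"claw":[0,0,0,0,0,0,0,0,0,0],"xyz":[[0.04,-0.1,0],[0.08,-0.2,0],[0.1,-0.3,0],[0.13,-0.4,0],[0.16,-0.5,0],[0.2,-0.6,0],[0.22,-0.7,0],[0.26,-0.8,0],[0.29,-0.9,0],[0.32,-1,0]],"angular":[[0,0,0],[0,0,0],[0,0,0],[0,0,0],[0,0,0],[0,0,0],[0,0,0],[0,0,0],[0,0,0],[0,0,0]]}'
python3 - <<'E'
from h import *
np.set_printoptions(precision=4,suppress=True)
im=vision.get_image("scene");f=im["frame"];h=cv2.cvtColor(f,cv2.COLOR_BGR2HSV)
V,U=np.mgrid[0:480,0:640]
m=(h[...,0]>20)&(h[...,0]<35)&(h[...,1]>120)&(U>195)&(U<232)&(V>170)&(V<235)
for v in range(190,226,4):
    u=U[v][m[v]]
    if len(u): print(v,u.mean(),len(u),px(im,u.mean(),v,w=0))
print("hole exp px",proj(im,[.507,-.3397,.108]),proj(im,[.507,-.3397,.05]))
for n in("pod",):pass
m=((h[...,0]<4)|(h[...,0]>175))&(h[...,1]>140)&(U>280)&(U<306)&(V>310)&(V<335)
for u,v in zip(U[m],V[m]): print((u,v),px(im,u,v,w=0),end=";")
E
```

```text
clock: 9.4
tool_pos: [0.4943, -0.2774, 0.2313]
ee_rot: [180.0, -0.0, 166.5]
contact_force: [0.5, 0.0, -1.3]
width: 0.0853
gripper_force: 0.0
194 214.0 3 [ 0.3662 -0.5095 -0.0014]
198 214.0 5 [ 0.5077 -0.3394  0.1002]
202 214.5 4 [ 0.5114 -0.3343  0.0921]
206 215.0 5 [ 0.509  -0.3368  0.0789]
210 215.0 5 [ 0.5113 -0.3354  0.0688]
214 215.5 4 [ 0.5056 -0.3418  0.0525]
218 216.0 3 [ 0.5103 -0.3355  0.0451]
hole exp px [213.848  195.0776] [215.7192 215.3101]
(np.int64(301), np.int64(319)) [0.6941 0.1075 0.0715];(np.int64(299), np.int64(320)) [0.6964 0.1045 0.0689];(np.int64(300), np.int64(320)) [0.6979 0.1083 0.0719];(np.int64(301), np.int64(320)) [0.6962 0.1093 0.0714];(np.int64(302), np.int64(320)) [0.6965 0.112  0.073 ];(np.int64(297), np.int64(321)) [0.7042 0.1063 0.0725];(np.int64(298), np.int64(321)) [0.7023 0.1071 0.0717];(np.int64(299), np.int64(321)) [0.6992 0.1069 0.0696];(np.int64(300), np.int64(321)) [0.6982 0.1085 0.0698];(np.int64(301), np.int64(321)) [0.6959 0.1091 0.0687];(np.int64(302), np.int64(321)) [0.6956 0.1112 0.0696];(np.int64(295), np.int64(322)) [0.7072 0.1039 0
[... 2010 characters left out ...]
nt64(290), np.int64(327)) [0.7217 0.1042 0.0682];(np.int64(291), np.int64(327)) [0.7197 0.105  0.0673];(np.int64(286), np.int64(328)) [0.7251 0.0973 0.0641];(np.int64(287), np.int64(328)) [0.726  0.1006 0.0666];(np.int64(288), np.int64(328)) [0.7251 0.1023 0.0669];(np.int64(289), np.int64(328)) [0.7249 0.1046 0.0681];(np.int64(290), np.int64(328)) [0.7218 0.1043 0.0658];(np.int64(286), np.int64(329)) [ 0.6726  0.0491 -0.0007];(np.int64(287), np.int64(329)) [0.7277 0.1021 0.0661];(np.int64(288), np.int64(329)) [0.7271 0.1041 0.0668];(np.int64(289), np.int64(329)) [0.7249 0.1046 0.0656];(np.int64(287), np.int64(330)) [0.6744 0.0534 0.0003];(np.int64(288), np.int64(330)) [0.7288 0.1055 0.0663];
```

```bash
python3 -m handwheel '{"claw":[0,0,0,0,0,0,0,0,0,0],"xyz":[[0.03,-0.15,0],[0.06,-0.3,0],[0.1,-0.45,0],[0.127,-0.626,0],[0.127,-0.626,-0.1],[0.127,-0.626,-0.25],[0.127,-0.626,-0.4],[0.127,-0.626,-0.6],[0.127,-0.626,-0.8],[0.127,-0.626,-1]],"angular":[[0,0,0],[0,0,0],[0,0,0],[0,0,0],[0,0,0],[0,0,0],[0,0,0],[0,0,0],[0,0,0],[0,0,0]]}'
python3 -m handwheel '{"claw":[0,0,0,0,0,1,1,1,1,1],"xyz":[[0,0,-0.2],[0,0,-0.4],[0,0,-0.55],[0,0,-0.62],[0,0,-0.62],[0,0,-0.62],[0,0,-0.62],[0,0,-0.62],[0,0,-0.62],[0,0,-0.62]],"angular":[[0,0,0],[0,0,0],[0,0,0],[0,0,0],[0,0,0],[0,0,0],[0,0,0],[0,0,0],[0,0,0],[0,0,0]]}' 40
```

```text
clock: 10.45
tool_pos: [0.5062, -0.3385, 0.1298]
ee_rot: [179.9, -0.1, 166.5]
contact_force: [0.1, -0.7, 0.3]
width: 0.0855
gripper_force: 0.0
clock: 11.45
tool_pos: [0.5069, -0.3393, 0.0697]
ee_rot: [-180.0, 0.0, 166.5]
contact_force: [-0.5, -0.9, 0.0]
width: 0.012
gripper_force: 0.0
```

```bash
python3 -m handwheel '{"claw":[1,1,1,1,1,1,1,1,1,1],"xyz":[[0,0,0],[0,0,0],[0,0,0.1],[0,0,0.2],[0,0,0.3],[0,0,0.4],[0,0,0.55],[0,0,0.7],[0,0,0.85],[0,0,1]],"angular":[[0,0,0],[0,0,0],[0,0,0],[0,0,0],[0,0,0],[0,0,0],[0,0,0],[0,0,0],[0,0,0],[0,0,0]]}'
python3 -m handwheel '{"claw":[1,1,1,1,1,1,1,1,1,1],"xyz":[[0,0,0.1],[0,0,0.3],[0.02,0.1,0.4],[0.06,0.25,0.4],[0.1,0.4,0.4],[0.14,0.55,0.4],[0.18,0.7,0.4],[0.22,0.8,0.4],[0.25,0.9,0.4],[0.28,1,0.4]],"angular":[[0,0,0],[0,0,0],[0,0,0],[0,0,0],[0,0,0],[0,0,0],[0,0,0],[0,0,0],[0,0,0],[0,0,0]]}'
python3 -m handwheel '{"claw":[1,1,1,1,1,1,1,1,1,1],"xyz":[[0.03,0.1,0],[0.06,0.2,0],[0.09,0.3,0],[0.12,0.4,0],[0.15,0.5,0],[0.18,0.6,0],[0.21,0.7,0],[0.24,0.8,0],[0.27,0.9,0],[0.3,1,0]],"angular":[[0,0,0],[0,0,0],[0,0,0],[0,0,0],[0,0,0],[0,0,0],[0,0,0],[0,0,0],[0,0,0],[0,0,0]]}'
python3 -m handwheel '{"claw":[1,1,1,1,1,1,1,1,1,1],"xyz":[[0.03,0.1,0],[0.06,0.2,0],[0.09,0.4,0],[0.12,0.5,0],[0.15,0.6,0],[0.18,0.7,0],[0.21,0.8,0],[0.24,0.9,0],[0.27,1,0],[0.28,1,0]],"angular":[[0,0,0],[0,0,0],[0,0,0],[0,0,0],[0,0,0],[0,0,0],[0,0,0],[0,0,0],[0,0,0],[0,0,0]]}'
python3 - <<'E'
from h import *
np.set_printoptions(precision=4,suppress=True)
im=vision.get_image("scene");f=im["frame"];h=cv2.cvtColor(f,cv2.COLOR_BGR2HSV)
print(r.read_state()["tool_pos"])
for n,z in(("vial_mouth",.113),("rod_foot",None),("rod_center",None)):
    for d in vision.spot_point("scene",n)[:2]: print(n,d, atz(im,*d["uv"],z) if z else px(im,*d["uv"],w=1))
V,U=np.mgrid[0:480,0:640]
m=(h[...,0]>20)&(h[...,0]<35)&(h[...,1]>100)&(U>255)&(U<320)&(V>150)&(V<280)
for v in range(150,280,3):
    u=U[v][m[v]]
    if len(u): print(v,u.mean(),len(u),px(im,u.mean(),v,w=0))
k=cv2.resize(f[160:320,210:370],None,fx=3.7,fy=3.7,interpolation=cv2.INTER_CUBIC);cv2.imwrite("pics/hover.png",k)
E
```

```text
clock: 12.45
tool_pos: [0.5067, -0.3382, 0.1708]
ee_rot: [179.9, 0.0, 166.5]
contact_force: [-0.1, -0.4, 0.3]
width: 0.009
gripper_force: 39.0
clock: 13.45
tool_pos: [0.5351, -0.2383, 0.2092]
ee_rot: [180.0, -0.0, 166.5]
contact_force: [0.2, 0.2, -0.4]
width: 0.0088
gripper_force: 39.0
clock: 14.45
tool_pos: [0.565, -0.1383, 0.2093]
ee_rot: [180.0, 0.0, 166.5]
contact_force: [-0.3, -0.8, 0.4]
width: 0.0085
gripper_force: 39.0
clock: 15.45
tool_pos: [0.5931, -0.0378, 0.2093]
ee_rot: [180.0, -0.0, 166.6]
contact_force: [-0.5, 0.4, -0.1]
width: 0.0089
gripper_force: 39.0
[ 0.5931 -0.0386  0.2093]
vial_mouth {'uv': [284.3, 250.9], 'score': 0.91} [ 0.5871 -0.0307  0.113 ]
vial_mouth {'uv': [417.1, 425.9], 'score': 0.3} [0.8019 0.4174 0.113 ]
rod_foot {'uv': [282.1, 237.6], 'score': 0.42} [ 0.4152 -0.1956 -0.0016]
rod_center {'uv': [278.0, 218.3], 'score': 0.68} [ 0.5971 -0.0372  0.1939]
216 278.5 4 [ 0.6002 -0.0328  0.2022]
219 279.5 6 [ 0.5956 -0.0346  0.1926]
222 278.5 4 [ 0.5965 -0.0367  0.1852]
225 279.0 5 [ 0.5978 -0.0342  0.1797]
228 279.0 5 [ 0.5988 -0.0335  0.1733]
231 279.5 6 [ 0.5953 -0.0356  0.1637]
234 279.5 6 [ 0.5967 -0.0344  0.1576]
237 280.0 5 [ 0.5967 -0.0332  0.1509]
```

View pics/hover.png

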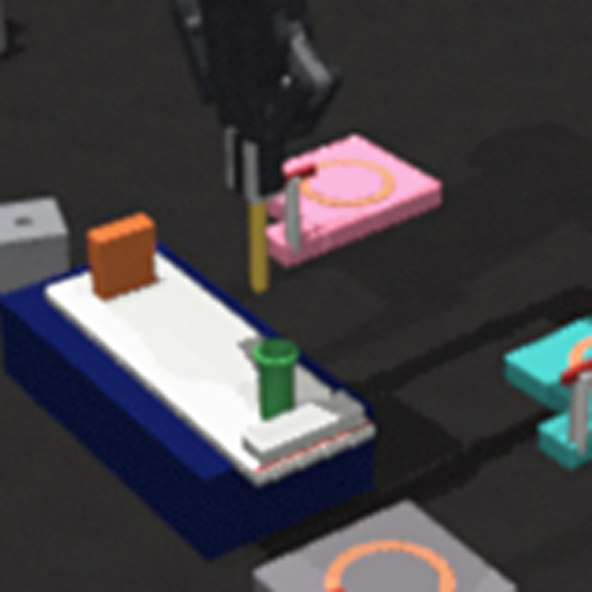

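The crop shows the rod hanging straight in the gripper (scene ~279,216–238), foot above and slightly behind the vial mouth (scene ~284.5,254); refine the offset.

Run:
```python
from h import *
np.set_printoptions(precision=4,suppress=True)
im=vision.get_image("scene");h=cv2.cvtColor(im["frame"],cv2.COLOR_BGR2HSV)
V,U=np.mgrid[0:480,0:640]
m=(h[...,0]>45)&(h[...,0]<85)&(h[...,1]>110)&(U>270)&(U<298)&(V>240)&(V<280)
for v in range(248,276,2):
    u=U[v][m[v]]
    if len(u): print(v,u.min(),u.max(),np.median([px(im,x,v,w=0) for x in u[1:-1]],axis=0) if len(u)>3 else "")
for c in([.5936,-.0272],[.5915,-.0275]):
    a=np.linspace(0,2*np.pi,60)
    q=np.array([proj(im,[c[0]+.0105*np.cos(t),c[1]+.0105*np.sin(t),.113]) for t in a]);print("mouth px",q.min(0),q.max(0))
    print("axis",[proj(im,[*c,z]).round(1) for z in(.072,.09)])
vv,uu=V[m],U[m];print("green bbox",uu.min(),uu.max(),vv.min(),vv.max())
```

```text
252 282 288 [ 0.5874 -0.0278  0.1111]
254 279 290 [ 0.5895 -0.0297  0.1065]
256 279 290 [ 0.5929 -0.0266  0.1043]
258 280 288 [ 0.6055 -0.0153  0.1109]
260 281 288 [ 0.6021 -0.0168  0.1036]
262 281 288 [ 0.6042 -0.0159  0.0995]
264 281 288 [ 0.6011 -0.0167  0.093 ]
266 281 288 [ 0.6029 -0.017   0.0885]
268 281 288 [ 0.6034 -0.0164  0.0836]
270 281 286 [ 0.6042 -0.0186  0.0791]
272 281 282 
mouth px [278.4226 250.0358] [288.4656 255.5515]
axis [array([283.7, 268.8]), array([283.6, 261.8])]
mouth px [278.9967 249.5741] [289.0255 255.0753]
axis [array([284.3, 268.3]), array([284.2, 261.4])]
green bbox 279 290 251 272
```

```bash
python3 -m handwheel '{"claw":[1,1,1,1,1,1,1,1,1,1],"xyz":[[0.01,0.05,0],[0.01,0.1,0],[0.01,0.134,0],[0.01,0.134,-0.1],[0.01,0.134,-0.2],[0.01,0.134,-0.25],[0.01,0.134,-0.3],[0.01,0.134,-0.33],[0.01,0.134,-0.36],[0.01,0.134,-0.36]],"angular":[[0,0,0],[0,0,0],[0,0,0],[0,0,0],[0,0,0],[0,0,0],[0,0,0],[0,0,0],[0,0,0],[0,0,0]]}'
python3 - <<'E'
from h import *
im=vision.get_image("scene");f=im["frame"]
k=cv2.resize(f[190:290,240:330],None,fx=5,fy=5,interpolation=cv2.INTER_CUBIC);cv2.imwrite("pics/foot.png",k)
E
```

```text
clock: 16.7
tool_pos: [0.5936, -0.0258, 0.173]
ee_rot: [180.0, -0.0, 166.5]
contact_force: [-0.2, 0.0, -0.4]
width: 0.009
gripper_force: 39.0
```

View pics/foot.png

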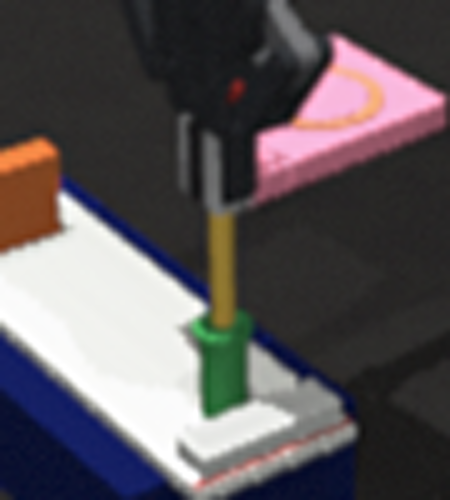

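The rod foot is at the vial mouth, centred (scene ~284.5,254); keep descending while watching the force.

```bash
python3 -m handwheel '{"claw":[1,1,1,1,1,1,1,1,1,1],"xyz":[[0,0,-0.02],[0,0,-0.04],[0,0,-0.06],[0,0,-0.08],[0,0,-0.1],[0,0,-0.12],[0,0,-0.14],[0,0,-0.16],[0,0,-0.18],[0,0,-0.2]],"angular":[[0,0,0],[0,0,0],[0,0,0],[0,0,0],[0,0,0],[0,0,0],[0,0,0],[0,0,0],[0,0,0],[0,0,0]]}'
```

```text
clock: 17.75
tool_pos: [0.5942, -0.0256, 0.1534]
ee_rot: [180.0, 0.1, 166.5]
contact_force: [1.8, 1.6, 0.1]
width: 0.0089
gripper_force: 39.1
```

```bash
python3 -m handwheel '{"claw":[1,1,1,1,1,1,1,1,1,1],"xyz":[[0,0,-0.02],[0,0,-0.04],[0,0,-0.06],[0,0,-0.08],[0,0,-0.1],[0,0,-0.12],[0,0,-0.14],[0,0,-0.16],[0,0,-0.18],[0,0,-0.19]],"angular":[[0,0,0],[0,0,0],[0,0,0],[0,0,0],[0,0,0],[0,0,0],[0,0,0],[0,0,0],[0,0,0],[0,0,0]]}'
```

```text
clock: 18.75
tool_pos: [0.5942, -0.0257, 0.1346]
ee_rot: [180.0, 0.1, 166.5]
contact_force: [1.9, 2.4, 7.4]
width: 0.0088
gripper_force: 39.8
```

```bash
python3 -m handwheel '{"claw":[1,1,1,1,1,1,1,1,1,1],"xyz":[[0,0,-0.005],[0,0,-0.01],[0,0,-0.015],[0,0,-0.02],[0,0,-0.02],[0,0,-0.02],[0,0,-0.02],[0,0,-0.02],[0,0,-0.02],[0,0,-0.02]],"angular":[[0,0,0],[0,0,0],[0,0,0],[0,0,0],[0,0,0],[0,0,0],[0,0,0],[0,0,0],[0,0,0],[0,0,0]]}'
```

```text
clock: 19.75
tool_pos: [0.5944, -0.0258, 0.1345]
ee_rot: [180.0, 0.1, 166.5]
contact_force: [0.3, 2.6, 11.8]
width: 0.0092
gripper_force: 40.3
```

```bash
python3 -m handwheel '{"claw":[0,0,0,0,0,0,0,0,0,0],"xyz":[[0,0,0.01],[0,0,0.02],[0,0,0.02],[0,0,0.02],[0,0,0.1],[0,0,0.25],[0,0,0.4],[0,0,0.55],[0,0,0.7],[0,0,0.8]],"angular":[[0,0,0],[0,0,0],[0,0,0],[0,0,0],[0,0,0],[0,0,0],[0,0,0],[0,0,0],[0,0,0],[0,0,0]]}'
python3 -m handwheel '{"claw":[0,0,0,0,0,0,0,0,0,0],"xyz":[[0,0,0],[-0.02,-0.1,0],[-0.05,-0.2,0],[-0.08,-0.3,0],[-0.1,-0.4,0],[-0.13,-0.5,0],[-0.16,-0.65,0],[-0.2,-0.8,0],[-0.22,-0.95,0],[-0.24,-1,0]],"angular":[[0,0,0],[0,0,0],[0,0,0],[0,0,0],[0,0,0],[0,0,0],[0,0,0],[0,0,0],[0,0,0],[0,0,0]]}'
python3 - <<'E'
from h import *
np.set_printoptions(precision=4,suppress=True)
im=vision.get_image("scene");f=im["frame"];h=cv2.cvtColor(f,cv2.COLOR_BGR2HSV)
V,U=np.mgrid[0:480,0:640];d=im["z_map"].astype(float)
P=np.stack([(U-im["cx"])/im["fx"]*d,-(V-im["cy"])/im["fy"]*d,-d],-1)@im["pose"][:3,:3].T+im["pose"][:3,3]
y=np.array([.2334,.9724]);x=np.array([.9724,-.2334]);pod=np.array([.573,-.1245])
def st(n,m):
    q=P[m];a=(q[:,:2]-pod);print(n,m.sum(),"x",np.percentile(a@x,[2,50,98]),"y",np.percentile(a@y,[2,50,98]),"z",np.percentile(q[:,2],[2,50,98]))
H,S=h[...,0],h[...,1];R=(U>190)&(U<345)&(V>190)&(V<345)
o=(H>5)&(H<22)&(S>150)&R&(V<250)&(P[...,2]>.065)
st("tab",o);st("tabtop",o&(P[...,2]>.109));st("tabface",o&(P[...,2]<.104))
ye=(H>20)&(H<35)&(S>100)&(U>265)&(U<300)&R;st("rod",ye&(P[...,2]>.1))
st("noseRed",((H<4)|(H>175))&(S>70)&R&(U>270)&(V<300)&(P[...,2]>.055))
st("mark",((H<4)|(H>175))&(S>140)&R&(V>315)&(P[...,2]>.06))
for n,z in(("nose",.064),("mark",.068),("grip",.0905)):
    for e in vision.spot_point("scene",n)[:3]: a=atz(im,*e["uv"],z)[:2]-pod;print(n,e["score"],e["uv"],a@x,a@y)
cv2.imwrite("pics/rodin.png",cv2.resize(f[180:340,200:360],None,fx=3.7,fy=3.7,interpolation=cv2.INTER_CUBIC))
E
```

```text
clock: 20.75
tool_pos: [0.5941, -0.0259, 0.2139]
ee_rot: [180.0, 0.1, 166.5]
contact_force: [-0.7, 0.1, 0.6]
width: 0.0856
gripper_force: 0.0
clock: 21.75
tool_pos: [0.5696, -0.1279, 0.2124]
ee_rot: [-180.0, 0.0, 166.4]
contact_force: [0.2, 0.5, 0.6]
width: 0.0852
gripper_force: 0.0
tab 309 x [-0.0196  0.0017  0.0189] y [-0.0718 -0.0606 -0.0556] z [0.0724 0.0967 0.1138]
tabtop 69 x [-0.0195 -0.0004  0.3498] y [-0.0729 -0.0644  0.6152] z [0.1093 0.1117 0.5256]
tabface 201 x [-0.0194  0.0022  0.0186] y [-0.0711 -0.0605 -0.0563] z [0.0716 0.0879 0.103 ]
rod 132 x [-0.0059 -0.0001  0.0036] y [0.1001 0.1055 0.1091] z [0.1096 0.1414 0.1727]
noseRed 58 x [-0.1921 -0.1571  0.0369] y [-0.1273 -0.1208  0.1437] z [0.065  0.0681 0.0737]
mark 60 x [0.0644 0.0838 0.0973] y [0.2516 0.2563 0.259 ] z [0.0642 0.0699 0.0732]
nose 0.69 [293.3, 280.8] -0.0005732443965751031 0.13768828765256882
nose 0.57 [216.9, 230.6] 0.030419145659644032 -0.13482929846260475
mark 0.8 [292.8, 205.5] -0.18550731966263867 -0.1264934141672161
mark 0.77 [371.3, 256.4] -0.1912960163486497 0.16923685522053014
mark 0.64 [301.5, 320.5] 0.06297374652039814 0.2545822932673486
grip 0.57 [241.1, 227.9] -0.001301654653226656 -0.07298622831807884
grip 0.4 [261.4, 276.1] 0.06329564712160272 0.1160595766457218
```

View pics/rodin.png

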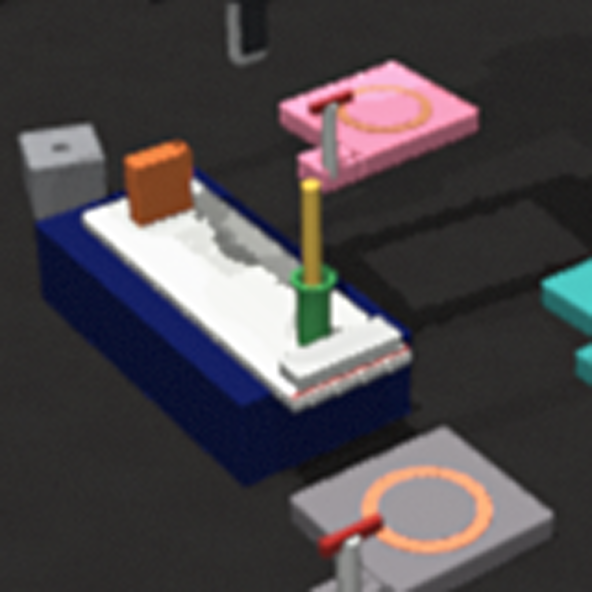

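```bash
python3 -m handwheel '{"claw":[0,0,0,0,0,0,0,0,0,0],"xyz":[[-0.03,-0.15,0],[-0.07,-0.3,0],[-0.1,-0.45,0],[-0.136,-0.627,0],[-0.136,-0.627,-0.1],[-0.136,-0.627,-0.25],[-0.136,-0.627,-0.4],[-0.136,-0.627,-0.6],[-0.136,-0.627,-0.8],[-0.136,-0.627,-0.9]],"angular":[[0,0,0],[0,0,0],[0,0,0],[0,0,0],[0,0,0],[0,0,0],[0,0,0],[0,0,0],[0,0,0],[0,0,0]]}'
python3 -m handwheel '{"claw":[0,0,0,0,0,0.5,0.6,0.7,0.75,0.8],"xyz":[[0,0,-0.15],[0,0,-0.3],[0,0,-0.4],[0,0,-0.47],[0,0,-0.47],[0,0,-0.47],[0,0,-0.47],[0,0,-0.47],[0,0,-0.47],[0,0,-0.47]],"angular":[[0,0,0],[0,0,0],[0,0,0],[0,0,0],[0,0,0],[0,0,0],[0,0,0],[0,0,0],[0,0,0],[0,0,0]]}' 40
```

```text
clock: 22.95
tool_pos: [0.5548, -0.1878, 0.1199]
ee_rot: [179.9, -0.2, 166.5]
contact_force: [-0.3, 0.1, -0.9]
width: 0.0853
gripper_force: 0.0
clock: 23.95
tool_pos: [0.5563, -0.1886, 0.0757]
ee_rot: [-180.0, 0.0, 166.5]
contact_force: [-1.2, -1.4, 0.8]
width: 0.0176
gripper_force: 0.7
```

```bash
python3 -m handwheel '{"claw":[0.85,0.9,1,1,1,1,1,1,1,1],"xyz":[[0,0,0],[0,0,0],[0,0,0],[0,0,0],[0,0,0],[0,0,0],[0,0,-0.01],[0,0,-0.02],[0,0,-0.02],[0,0,-0.02]],"angular":[[0,0,0],[0,0,0],[0,0,0],[0,0,0],[0,0,0],[0,0,0],[0,0,0],[0,0,0],[0,0,0],[0,0,0]]}' 80
```

```text
clock: 24.95
tool_pos: [0.5564, -0.1892, 0.0758]
ee_rot: [-179.9, 0.1, 166.5]
contact_force: [-5.8, -2.3, 15.7]
width: 0.0128
gripper_force: 80.3
```

```bash
python3 -m handwheel '{"claw":[1,1,1,1,1,1,1,1,1,1],"xyz":[[0.01,0.04,0],[0.021,0.09,0],[0.035,0.146,0],[0.051,0.214,0],[0.07,0.292,0],[0.089,0.37,0],[0.107,0.447,0],[0.121,0.505,0],[0.131,0.544,0],[0.14,0.583,0]],"angular":[[0,0,0],[0,0,0],[0,0,0],[0,0,0],[0,0,0],[0,0,0],[0,0,0],[0,0,0],[0,0,0],[0,0,0]]}'
python3 -m handwheel '{"claw":[1,1,1,1,1,1,1,1,1,1],"xyz":[[0.007,0.03,0],[0.016,0.068,0],[0.028,0.117,0],[0.04,0.165,0],[0.051,0.214,0],[0.063,0.262,0],[0.072,0.301,0],[0.082,0.34,0],[0.089,0.37,0],[0.093,0.389,0]],"angular":[[0,0,0],[0,0,0],[0,0,0],[0,0,0],[0,0,0],[0,0,0],[0,0,0],[0,0,0],[0,0,0],[0,0,0]]}'
cat > m.py <<'E'
from h import *
np.set_printoptions(precision=4,suppress=True)
y=np.array([.2334,.9724]);x=np.array([.9724,-.2334]);pod=np.array([.573,-.1245])
for c,R in(("scene",(250,250,370,345)),("top",(270,145,350,235))):
    im=vision.get_image(c);f=im["frame"];h=cv2.cvtColor(f,cv2.COLOR_BGR2HSV)
    V,U=np.mgrid[0:480,0:640];H,S=h[...,0],h[...,1]
    d=im["z_map"].astype(float)
    P=np.stack([(U-im["cx"])/im["fx"]*d,-(V-im["cy"])/im["fy"]*d,-d],-1)@im["pose"][:3,:3].T+im["pose"][:3,3]
    m=((H<6)|(H>174))&(S>80)&(U>R[0])&(U<R[2])&(V>R[1])&(V<R[3])
    for z in(.068,):
        q=np.array([atz(im,u,v,z)[:2]-pod for u,v in zip(U[m],V[m])]);q=np.c_[q@x,q@y]
        for n,k in(("nose",abs(q[:,0])<.036),("mark",(q[:,0]>.062)&(q[:,0]<.1))):
            k&=(q[:,1]>.2)&(q[:,1]<.3);print(c,n,k.sum(),"x",q[k,0].mean(),"y",np.percentile(q[k,1],[5,50,95]),"slope",np.polyfit(q[k,0],q[k,1],1)[0] if k.sum()>5 else "","z",np.median(P[m][k][:,2]))
    w=(S<40)&(h[...,2]>150)&(P[...,2]>.058)&(P[...,2]<.076)
    a=P[...,:2]-pod;w&=(abs(a@x)<.05)&((a@y)<.3)&((a@y)>-.15)
    A=np.c_[a[w]@x,a[w]@y,np.ones(w.sum())]
    print("board rect",cv2.minAreaRect((A[:,:2]*1000).astype(np.float32)),"maxy",np.percentile(A[:,1],99.5),"plane",np.linalg.lstsq(A,P[w][:,2],rcond=None)[0])
    for n,z in(("nose",.064),("mark",.068)):
        for e in vision.spot_point(c,n)[:3]: b=atz(im,*e["uv"],z)[:2]-pod;print(n,round(e["score"],2),np.round(e["uv"],1),b@x,b@y)
    cv2.imwrite(f"pics/slide_{c}.png",cv2.resize(f[R[1]-30:R[3],R[0]:R[2]],None,fx=4.5,fy=4.5,interpolation=cv2.INTER_CUBIC))
E
python3 m.py
```

```text
clock: 25.95
tool_pos: [0.5714, -0.1337, 0.0759]
ee_rot: [-179.7, 0.3, 166.6]
contact_force: [-3.0, -12.4, 13.8]
width: 0.0133
gripper_force: 79.6
clock: 26.95
tool_pos: [0.5808, -0.0946, 0.0759]
ee_rot: [-179.7, 0.3, 166.6]
contact_force: [-2.9, -12.5, 13.5]
width: 0.0132
gripper_force: 79.7
scene nose 18 x 0.0007619359860562789 y [0.2391 0.2403 0.2412] slope 0.005660385680277061 z 0.06761406814450005
scene mark 84 x 0.08069090482904108 y [0.2484 0.2541 0.261 ] slope 0.05176719812326963 z 0.06976561348624516
board rect ((-2.7078475952148438, 117.62699127197266), (88.42383575439453, 255.23397827148438), 0.24674801528453827) maxy 0.24296797457473746 plane [-0.0041  0.0004  0.0668]
nose 0.96 [321.6 305.6] 0.0018586218187124012 0.23776937871848863
nose 0.17 [264.9 247.3] -0.022559080460191238 -0.005951623602819199
mark 0.79 [302. 321.] 0.06305960035666869 0.2563077969180899
mark 0.66 [369.7 254.3] -0.19408654108668363 0.16078657617416478
mark 0.6 [294.3 204.6] -0.19148092244286896 -0.12823342106690352m.py:13: RuntimeWarning: Mean of empty slice.
  k&=(q[:,1]>.2)&(q[:,1]<.3);print(c,n,k.sum(),"x",q[k,0].mean(),"y",np.percentile(q[k,1],[5,50,95]),"slope",np.polyfit(q[k,0],q[k,1],1)[0] if k.sum()>5 else "","z",np.median(P[m][k][:,2]))
  ret = ret.dtype.type(ret / rcount)
Traceback (most recent call last):
  File "m.py", line 13, in <module>
    k&=(q[:,1]>.2)&(q[:,1]<.3);print(c,n,k.sum(),"x",q[k,0].mean(),"y",np.percentile(q[k,1],[5,50,95]),"slope",np.polyfit(q[k,0],q[k,1],1)[0] if k.sum()>5 else "","z",np.median(P[m][k][:,2]))
                                                                       ~~~~~~~~~~~~~^^^^^^^^^^^^^^^^^^
IndexError: index -1 is out of bounds for axis 0 with size 0
```

View pics/slide_scene.png

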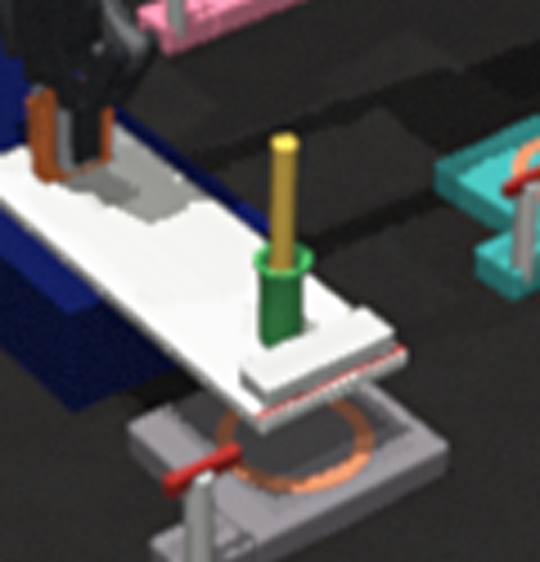

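The board is flat, rod seated, nose (scene ~322,306) still short of the pointer (~293,322). Measuring the gap from the top camera, which has almost no parallax.

```bash
cat > m2.py <<'E'
from h import *
np.set_printoptions(precision=4,suppress=True)
y=np.array([.2334,.9724]);x=np.array([.9724,-.2334]);pod=np.array([.573,-.1245])
im=vision.get_image("top");f=im["frame"].astype(float)
# resample a rectified, pod-aligned map at z=.068, 0.5 mm/px : columns = pod y .19...29, rows = pod x -.05...11
X,Y=np.meshgrid(np.arange(-.05,.11,.0005),np.arange(.19,.29,.0005),indexing="ij")
uv=np.array([proj(im,[*(pod+a*x+b*y),.068]) for a,b in zip(X.ravel(),Y.ravel())]).astype(np.float32).reshape(*X.shape,2)
g=cv2.remap(im["frame"],uv[...,0],uv[...,1],cv2.INTER_CUBIC).astype(float)
red=np.clip(g[...,2]-np.maximum(g[...,0],g[...,1]),0,None);gray=g.mean(-1)
yy=Y[0]
for n,a,b in(("noseL",-.035,-.012),("noseM",-.012,.012),("noseR",.012,.035),("mark",.066,.094)):
    s=(X[:,0]>a)&(X[:,0]<b);p=red[s].mean(0);p[p<.35*p.max()]=0
    print(n,"red y",(p*yy).sum()/p.sum(),"max",p.max(),"half-width",yy[p>0][[0,-1]])
cv2.imwrite("pics/rect.png",cv2.resize(g.astype(np.uint8),None,fx=2,fy=1.8))
im=vision.get_image("scene");print("scene px/mm along y:",proj(im,[*(pod+.25*y),.068])-proj(im,[*(pod+.249*y),.068]))
E
python3 m2.py
```

```text
noseL red y 0.2399535864978904 max 11.369565217391305 half-width [0.2375 0.2425]
noseM red y 0.24043067202078658 max 17.958333333333332 half-width [0.2375 0.2435]
noseR red y 0.2400081766148815 max 9.673913043478262 half-width [0.2375 0.2425]
mark red y 0.25339694186176775 max 142.64285714285714 half-width [0.2485 0.2585]
scene px/mm along y: [0.3154 0.2614]
```

View pics/rect.png

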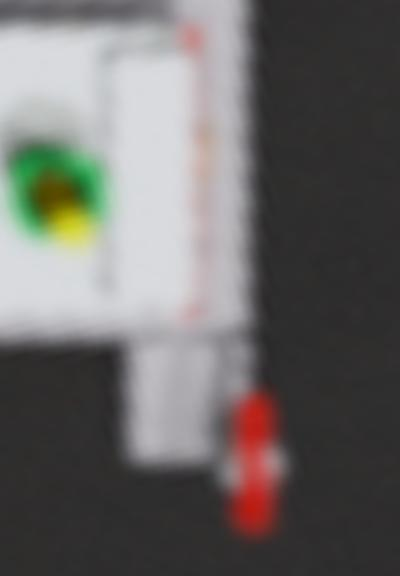

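```bash
python3 -m handwheel '{"claw":[1,1,1,1,1,1,1,1,1,1],"xyz":[[0.003,0.013,0],[0.006,0.026,0],[0.009,0.039,0],[0.012,0.052,0],[0.016,0.068,0],[0.02,0.084,0],[0.024,0.1,0],[0.027,0.114,0],[0.029,0.122,0],[0.03,0.127,0]],"angular":[[0,0,0],[0,0,0],[0,0,0],[0,0,0],[0,0,0],[0,0,0],[0,0,0],[0,0,0],[0,0,0],[0,0,0]]}'
python3 m2.py
python3 - <<'E'
from h import *
im=vision.get_image("scene");f=im["frame"]
y=np.array([.2334,.9724]);x=np.array([.9724,-.2334]);pod=np.array([.573,-.1245])
for n,z in(("nose",.064),("mark",.068)):
    for e in vision.spot_point("scene",n)[:3]: b=atz(im,*e["uv"],z)[:2]-pod;print(n,round(e["score"],2),np.round(e["uv"],1),b@x,b@y)
cv2.imwrite("pics/end.png",cv2.resize(f[240:350,255:375],None,fx=5,fy=5,interpolation=cv2.INTER_CUBIC))
a=cv2.cvtColor(f,cv2.COLOR_BGR2HSV);V,U=np.mgrid[0:480,0:640]
m=((a[...,0]<6)|(a[...,0]>174))&(a[...,1]>60)&(U>270)&(U<360)&(V>285)&(V<340)
for lab,k in(("mark",m&(U<307)),("nose",m&(U>307))):
    print(lab,k.sum(),[(u,round(V[k&(U==u)].mean(),1)) for u in np.unique(U[k])])
# model: lines through candidate y at mark centre/top-front edges
for yy in(.2505,.2535,.2565):
    print(yy,[proj(im,[*(pod+a_*x+yy*y),z]).round(1).tolist() for a_ in(.062,.098) for z in(.064,.072)],"nose",[proj(im,[*(pod+a_*x+yy*y),z]).round(1).tolist() for a_ in(-.04,.04) for z in(.064,.068)])
E
```

```text
clock: 28.25
tool_pos: [0.5838, -0.0822, 0.076]
ee_rot: [-179.7, 0.3, 166.6]
contact_force: [-2.4, -11.5, 14.1]
width: 0.013
gripper_force: 79.9
noseL red y 0.25386441032798335 max 14.847826086956522 half-width [0.2505 0.257 ]
noseM red y 0.25377411244857534 max 13.104166666666666 half-width [0.2505 0.257 ]
noseR red y 0.25402470572132496 max 14.369565217391305 half-width [0.2505 0.2575]
mark red y 0.25339690647366825 max 141.98214285714286 half-width [0.2485 0.2585]
scene px/mm along y: [0.3154 0.2614]
nose 0.69 [330.  309.4] -0.004215722279622462 0.25676622945035643
nose 0.65 [295.2 283.1] 0.0008847127724417522 0.1466044120781676
mark 0.88 [293.3 204.6] -0.18937109738914637 -0.1297306321501179
mark 0.82 [304.3 321.6] 0.06057713841140147 0.2602639509337125
mark 0.73 [372.6 254.6] -0.19857105503110706 0.16551980267328287
mark 104 [(np.int64(285), np.float64(327.0)), (np.int64(286), np.float64(327.5)), (np.int64(287), np.float64(327.5)), (np.int64(288), np.float64(327.5)), (np.int64(289), np.float64(327.0)), (np.int64(290), np.float64(326.5)), (np.int64(291), np.float64(326.0)), (np.i
[... 1385 characters left out ...]
), np.float64(303.0)), (np.int64(338), np.float64(302.5)), (np.int64(339), np.float64(302.5)), (np.int64(340), np.float64(301.5)), (np.int64(341), np.float64(301.0)), (np.int64(342), np.float64(300.0)), (np.int64(343), np.float64(300.0)), (np.int64(344), np.float64(300.0))]
0.2505 [[300.6, 320.8], [300.7, 317.5], [285.0, 328.2], [284.9, 325.0]] nose [[342.1, 301.1], [342.2, 299.5], [309.9, 316.4], [310.0, 314.8]]
0.2535 [[301.6, 321.6], [301.6, 318.4], [285.9, 329.1], [285.9, 325.8]] nose [[343.0, 301.8], [343.1, 300.2], [310.9, 317.2], [310.9, 315.6]]
0.2565 [[302.5, 322.5], [302.5, 319.2], [286.8, 330.0], [286.8, 326.7]] nose [[344.0, 302.6], [344.1, 301.0], [311.8, 318.0], [311.8, 316.4]]
```

View pics/end.png

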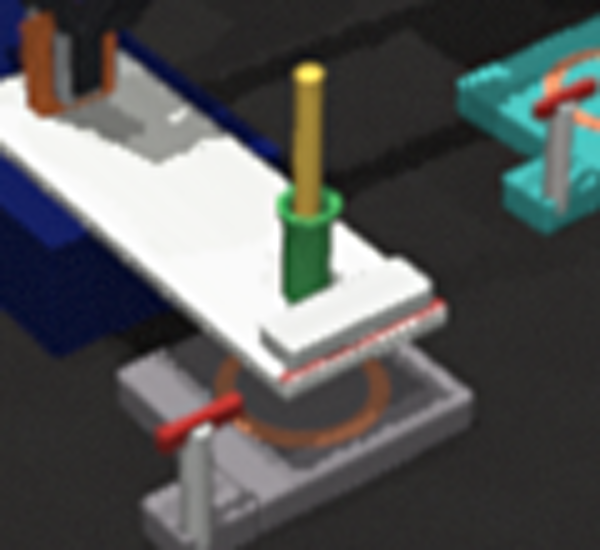

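Nose line and pointer agree in both cameras (top: y 253.9 mm against 253.4 mm). The picture shows the board flat, rod in the vial and the tab still held, so I'm handing in.

```bash
python3 -c "
from station import r
print(r.job_done())"
```

```text
the job is handed in; nothing more can be done
None
```

I handed the job in at about 28 s of the 58 s limit: the rod is fully down in the vial, and the board is flat on the pod, held by its tab, with its nose edge within about 1 mm of the red pointer in both cameras; the judge gave no verdict.

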